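Click the crimper's dial round to the ring mark and confirm

ROBOT

A 7-joint arm with a two-finger parallel gripper is mounted at the origin on the work surface. World frame = base frame: x ahead of the robot, y to its left, z up, the work surface at z = 0. Lengths are in m, angles in rad, forces in N, time in s.
With the tool pointing down it reaches from about 0.4 to 0.85 m from the base axis. Payload 4.5 kg.
Tool frame: the origin (TCP) lies at the very end of the fingers, on their centre line; the grasp point (between the pads) lies 19 mm behind it (r.grip_point_offset is the distance from the TCP to the grasp point, in m); y points along the fingers, x is the direction in which the jaws open and shut, and the axes are right-handed (so a half turn about y gives the same grasp; the last joint's range is limited). The gripper opens to 88 mm and grips with 3 to 60 N. Pads are 18 mm wide; open, the fingers measure 123 mm over their backs; the gripper's body (75 mm by 187 mm) begins 45 mm behind the grasp point.
Start: joints at [-1.244, 0.689, -0.195, 1.565, 0.157, 0.902, -0.215], TCP at [0.18, 0.598, 0.239] pointing down, gripper open.
Joint ranges: [-3.01, 3.01], [-0.46, 2.08], [-1.47, 1.51], [0.13, 2.56], [-1, 4.14], [0.04, 2.09], [-2.66, 2.66]. Speed limits (rad/s): [2.57, 2.57, 3.14, 3.14, 3.14, 3.14, 3.14].

INTERFACE

Orientations are given as a unit quaternion [x, y, z, w].
In Python, from plant import get_state, snapshot, camera_params, job, r gives the robot as it stands.
- The arm moves only by the tool carry_out, never from a script. Its arguments are lists of equal length, an entry for each row: "offset": the shift along the world's x, y, z in m, a list of three; "twist": the turn about the world's z in degrees. In form: {"offset": [[tx, ty, tz], ...], "twist": [twist, ...]}. A call has 1 to 8 rows; each row shifts and turns the commanded pose from where the row before left it; what a row does not reach is not made up. A row lasts 1/8 s, in which the tool goes at most 62.5 mm and 10.7 degrees, less where a joint would pass 70% of its speed; a pose out of reach is approached as far as the arm can. A call with a gripper value outside its range is refused whole. "grip" is the finger opening in m, from 0 to 0.0881, set as the call begins (left out, the last holds). The fingers move at their own pace and stop on an object; "newtons" is the grip in N (left out, the last holds). Time passes only in rows, so rows that do not move let the fingers close. It gives the time, the measured TCP pose, the force and the opening at its end, in the units of the state.
- get_state(): the state, without advancing time (a new reading comes with each control period).
- snapshot(name): name is "scene" or "top" or "wrist"; returns the picture (480x640x3 uint8, red, green, blue); there is no depth.
- camera_params(name): a dict with "camera_matrix" (3x3 intrinsics, pixels), "eye" and "orientation" of the camera in the world. Camera axes: x right, y up, looking along -z (the intrinsics and any distortion apply to the point x, -y, -z); pixel columns grow to the right and rows downward; lengths in m; the calibration is good to about 2 mm. A picture is of the moment at which its call begins: read the wrist's pose just before it. camera_params takes no time and is no camera call; for the wrist camera it gives the pose at the moment of the call.
- job.finish_job(): hands the job in, once; it reports no verdict.
The state is a dict: "clock": time; "q": joint angles; "qd": joint speeds; "joint_torque": joint torques, N m; "tool_pos": TCP position; "eef_rot": TCP orientation; "contact_force": force on the tool from outside, world axes, zero at the start; "moment": the same for the moment, N m; "opening": opening from 0.0 (shut) to 1.0 (fully open).
Only numpy, scipy, OpenCV 4.12 (cv2) and the standard library are available. Lean on these libraries where they do the work, as an engineer would, in place of code of your own. Each camera call takes 0.05 s, during which the arm holds its last target. There are 200 camera calls.

TASK

Set the bench crimper up for ring terminals: with a fingertip on its big knurled dial, turn the dial by friction until its white pointer clicks in at the ring-shaped mark, then push the round set button all the way down and let it come back up. Touch and push only: do not pull the dial up, do not pick up or shift the jar, blue bin, tape roll or brass bush, and leave the dial clicked in at the ring.

Things in the scene. Friction and masses are not known exactly. Their poses are not given: they have to be found in the camera images.
- crimper: Bench terminal crimper, fixed: light grey housing 200 mm (its x) by 300 mm (its y), 55 mm high; origin at the centre of its underside on the table; it stands turned up to 0.5 rad about z. In its frame: dial axis at (0, 60) mm, set button at (-62, -32) mm, and a blue crimping head 100 x 85 mm rising 40 mm above the housing top, centred at (45, -100) mm.
- dial (a joint): Turn of the knurled dial in rad, about a vertical axis, growing counter-clockwise seen from above. 0 = pointer towards the crimper's own -x (where a short black line is drawn on the housing); stops at -1.6 and 1.6. Detents every 40 degrees (0.698 rad) at -1.396, -0.698, 0, 0.698 and 1.396: let go anywhere, the dial pulls itself into the nearest one. It starts in the detent at 0. About 0.06 N m carries it over the hump half-way to the next detent.
- dial_center (a point): Centre of the dial's flat top face, on its axis. The dial is a black disc 92 mm across (too wide to pinch) and 20 mm tall with a knurled rim, ribs on the outer part of its top and a white pointer line 30 mm long and 5 mm wide from near the centre to the rim. Its top is 83 mm above the table, and 28 mm above the housing, when not pressed.
- dial_press (a joint): How far the dial is pushed down on its spring, m: 0 free, up to 0.006 at the bottom stop; about 1.5 N per mm (9 N at the stop). The dial can be turned at any depth, and pushing it down gives the fingertip its grip. Negative = pulled up (not to be done).
- pointer (a point): Point on the line of the white pointer, extended outwards from the dial's axis to 62 mm, the circle on which the marks lie; level with the dial's top. It turns with the dial.
- ring_mark: The ring-shaped mark: black ring 24 mm outside, 13 mm inside, 4 mm high, fixed on the housing top 62 mm from the dial's axis, at one of the four detents on either side of the start (dial -1.396, -0.698, 0.698 or 1.396). Origin at the centre of its underside. The other three detents are marked by solid round studs 12 mm across, 4 mm high; which is where changes each time.
- set_button_top (a point): Centre of the top of the set button: a grey round push button 26 mm across in a black housing on the crimper's top, to be pressed straight down. It lies clear of the blue head.
- set_button (a joint): How far the set button is pressed, m: 0 up, 0.006 fully down (5 N); it springs back by itself.
- jar: Loose glass jar with steel cap, 56 mm across, 80 mm high, standing on the table left of the crimper; origin at the centre of its underside.
- bin: Loose blue open bin 100 x 150 mm, 60 mm high, behind the crimper; origin at the centre of its underside.
- tape: Loose roll of black tape 70 mm across, 19 mm high, lying on the table right of the crimper; origin at the centre of its underside.
- bush: Loose brass bush (tube) 22 mm across and 22 mm high, standing on the housing top between the dial and the blue head, towards the far side; origin at the centre of its underside.

How it is judged:
On the way, in this order (a step that is already met when the one before it is completed fails the run):
1. the dial's pointer is at the ring mark (horizontal distance between pointer and ring_mark below 0.006 m), for 0.2 s.
2. the set button is pushed down (value of joint set_button above 0.0045 m), for 0.05 s.
At the end, for the whole second after the job is handed in: The pointer rests within 6 mm of the ring mark's centre (5.5 degrees of the detent), the dial and the set button are released and back up, the button having been pushed at least 4.5 mm after the dial was set, and jar, bin, tape and bush are within 20 mm of where they stood (horizontal distance between pointer and ring_mark below 0.006 m and velocity of joint dial between -0.1 and 0.1 rad/s and value of joint each of set_button, dial_press below 0.0015 m and distance of each of jar, bin, tape, bush from where it was at the start of the episode below 0.02 m); the robot touches nothing.
It fails at once if the dial is pulled up (value of joint dial_press below -0.0035 m).
It fails at once if a bystander is lifted, shifted or knocked over (distance of any of jar, bin, tape, bush from where it was at the start of the episode above 0.02 m or angle between any of jar, bin, tape, bush's own z axis and vertical above 0.5 rad).
It also fails if it takes over 51 s, if anything falls off the work surface, if the arm or the gripper's body presses on something with over 40 N, if the wrist force passes 120 N, or if a joint passes its speed limit or range.

## Working session

There is one attempt and no reset: what is moved stays moved. The work goes in short steps, Python scripts to look and compute and a tool call to move; the robot and the scene stay as the last step left them, time stands still between calls to the robot, and variables do not carry over. Pictures are saved under pics/ and viewed, about 8 in all and at most 12, crops included, and the job is handed in when it is done.

Besides the shell and the picture viewer there is one more tool, called as name(argument=value, ...), one argument or row to a line, values as JSON. carry_out: Moves the arm, as the interface text tells. Its arguments: {"type":"object","properties":{"offset":{"type":"array"},"twist":{"type":"array"},"grip":{"type":"number"},"newtons":{"type":"number"}},"required":["offset","twist"]}

```bash
mkdir -p pics; cat > h.py <<'E'
import numpy as np, cv2
from scipy.spatial.transform import Rotation as R
from plant import get_state, snapshot, camera_params, job, r
def cast(cp,uv,z):
    K=np.array(cp["camera_matrix"]);o=np.array(cp["eye"])
    q=np.array(cp["orientation"]);M=R.from_quat(q).as_matrix() if q.size==4 else q
    p=np.linalg.solve(K,[uv[0],uv[1],1.]); d=M@np.array([p[0],-p[1],-p[2]])
    return o+d*(z-o[2])/d[2]
def proj(cp,X):
    K=np.array(cp["camera_matrix"]);q=np.array(cp["orientation"]);M=R.from_quat(q).as_matrix() if q.size==4 else q
    c=M.T@(np.array(X)-np.array(cp["eye"])); p=K@np.array([c[0],-c[1],-c[2]]); return p[:2]/p[2]
E
python3 - <<'E'
from h import *
for n in ("top","scene"):
    cv2.imwrite(f"pics/{n}0.png",snapshot(n)[:,:,::-1]); print(n,camera_params(n))
print(get_state())
E
```

```text
top {'camera_matrix': array([[474.38764508,   0.        , 325.17575851],
       [  0.        , 474.38764508, 239.39216326],
       [  0.        ,   0.        ,   1.        ]]), 'eye': array([0.54398238, 0.03120538, 0.94749947]), 'orientation': array([ 0.03825266, -0.03149587, -0.69715087,  0.71521005])}
scene {'camera_matrix': array([[443.70845697,   0.        , 317.8757385 ],
       [  0.        , 443.70845697, 236.0294924 ],
       [  0.        ,   0.        ,   1.        ]]), 'eye': array([ 1.2262781 , -0.09274553,  0.62090443]), 'orientation': array([0.30715982, 0.25808558, 0.57542526, 0.7126924 ])}
{'clock': 0.1, 'q': array([-1.24419718,  0.68985953, -0.19449458,  1.56625268,  0.15730179,
        0.90250303, -0.21508362]), 'qd': array([-2.51367980e-04, -1.25826908e-03,  7.46771555e-04, -4.25012327e-03,
       -6.43114474e-05,  7.50478370e-04, -8.26188007e-04]), 'joint_torque': array([-3.88684392e-03, -5.28502357e+01, -1.27171341e+00, -1.53839082e+01,
       -5.25666971e-02,  1.95561479e-03,  3.65404526e-05]), 'tool_pos': array([0.18028715, 0.59783424, 0.23801154]), 'eef_rot': array([ 0.56795729,  0.42130224, -0.42216596, -0.56719031]), 'contact_force': array([0.54504483, 0.42780758, 0.17825737]), 'moment': array([-0.02338723,  0.02774396,  0.01859984]), 'opening': 0.998786797615616}
```

View pics/top0.png

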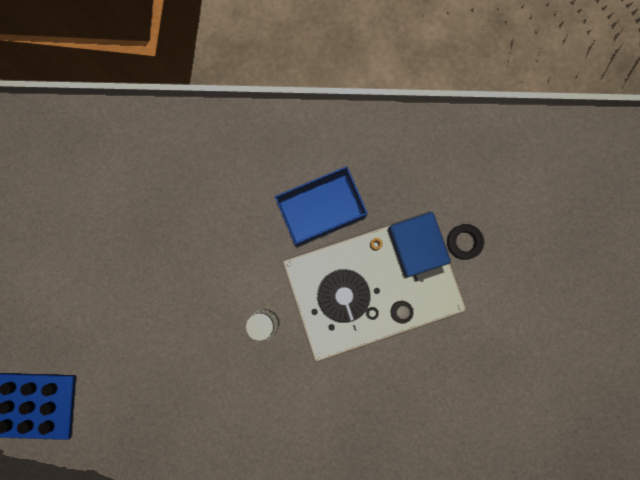

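View pics/scene0.png

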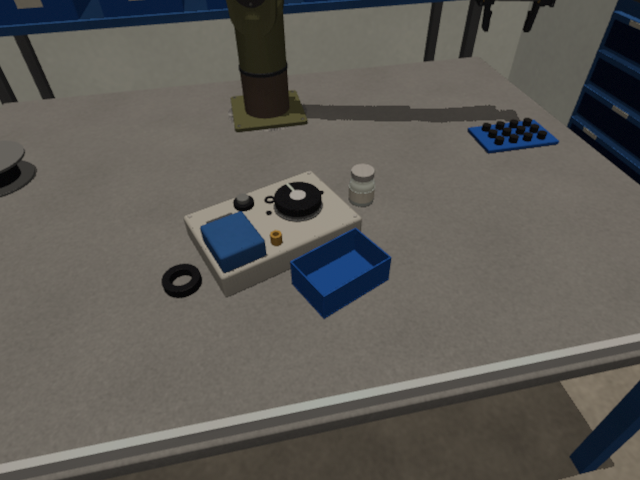

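The top view shows the dial at about (344,296) with the pointer towards (352,320). The ring is at (372,313), the next detent counter-clockwise, so the target should be +0.698. The button is at (402,312). The scene view agrees. Next I'll compute these numerically.

```bash
python3 - <<'E'
from h import *
cp=camera_params("top"); im=cv2.imread("pics/top0.png")
hsv=cv2.cvtColor(im,cv2.COLOR_BGR2HSV)
# housing: bright low-sat; corners from table
m=((hsv[:,:,2]>150)&(hsv[:,:,1]<50)).astype(np.uint8); m[:200]=0
g=cv2.cvtColor(im,cv2.COLOR_BGR2GRAY); dk=(g<75).astype(np.uint8); roi=np.zeros_like(dk)
cs,_=cv2.findContours(m,cv2.RETR_EXTERNAL,cv2.CHAIN_APPROX_NONE); c=max(cs,key=cv2.contourArea)
rect=cv2.minAreaRect(c); print(rect)
cor=cv2.boxPoints(rect); W=np.array([cast(cp,p,.055) for p in cor]); print(W.round(4), np.linalg.norm(W-np.roll(W,1,0),axis=1))
cv2.drawContours(roi,[cv2.convexHull(c)],-1,1,-1)
n,l,s,ce=cv2.connectedComponentsWithStats(dk*roi)
for i in range(1,n):
    if s[i,4]>6: print(s[i],ce[i].round(1),cast(cp,ce[i],.059).round(4),cast(cp,ce[i],.083).round(4))
E
```

```text
((373.9500732421875, 285.8500061035156), (104.67138671875, 158.11386108398438), 71.56504821777344)
[[ 0.5889  0.1204  0.055 ]
 [ 0.6911 -0.1612  0.055 ]
 [ 0.506  -0.2233  0.055 ]
 [ 0.4074  0.0529  0.055 ]] [0.19366802 0.29952262 0.19520836 0.29325822]
[ 388  228   59   53 1385] [414.2 257.8] [ 0.6013 -0.1267  0.059 ] [ 0.5998 -0.1224  0.083 ]
[375 241   5   3   8] [377.2 241.8] [ 0.6298 -0.0571  0.059 ] [ 0.6275 -0.0547  0.083 ]
[ 318  270   60   52 1848] [344.2 295.7] [0.5276 0.0027 0.059 ] [0.5281 0.0034 0.083 ]
[374 288   5   6  22] [376.1 290.3] [ 0.539  -0.0564  0.059 ] [ 0.5392 -0.0541  0.083 ]
[391 301  22  22 249] [400.6 311.2] [ 0.5018 -0.1023  0.059 ] [ 0.503  -0.0987  0.083 ]
[312 309   5   6  24] [314.  311.3] [0.4974 0.0581 0.059 ] [0.4986 0.0574 0.083 ]
[329 325   5   5  21] [331. 327.] [0.4695 0.0259 0.059 ] [0.4715 0.026  0.083 ]
```

```bash
python3 - <<'E'
from h import *
from scipy.optimize import least_squares
S=np.array([[.539,-.0564],[.4974,.0581],[.4695,.0259]]); k=np.array([1.396,-1.396,-.698])
def f(p): 
    a=p[2]+np.pi+k; return (p[:2]+.062*np.c_[np.cos(a),np.sin(a)]-S).ravel()
s=least_squares(f,[.528,.003,.35]); c,th=s.x[:2],s.x[2]; print(s.x,s.fun.round(4))
Rz=np.array([[np.cos(th),-np.sin(th)],[np.sin(th),np.cos(th)]])
o=c-Rz@[0,.06]; print("origin",o,"button",o+Rz@[-.062,-.032]); a=th+np.pi+.698
rg=c+.062*np.array([np.cos(a),np.sin(a)]); cp=camera_params("top");print("ring",rg,proj(cp,[*rg,.059]))
st=get_state(); M=R.from_quat(st["eef_rot"]).as_matrix(); print(M.round(3)); print(np.degrees(np.arctan2(M[1,0],M[0,0])))
E
```

```text
[0.52814252 0.00459227 0.34905146] [-0.0001 -0.0001 -0.0003  0.0002  0.0004 -0.0001]
origin [ 0.54866292 -0.05178959] button [ 0.50134589 -0.10306432]
ring [ 0.49713468 -0.04909678] [371.8312242  312.95312728]
[[ 0.289 -0.    -0.957]
 [ 0.957 -0.002  0.289]
 [-0.002 -1.    -0.   ]]
73.22817367404298
```

The stud fit agrees within 0.5 mm and predicts the ring at exactly the pixel where it appears, so the target is +40° counter-clockwise. I'll move above the dial with the fingers shut.

carry_out(
  offset=[
    [0.022, -0.037, 0],
    [0.022, -0.037, 0],
    [0.022, -0.037, 0],
    [0.022, -0.037, 0],
    [0.022, -0.037, 0],
    [0.022, -0.037, 0],
    [0.022, -0.037, 0],
    [0.022, -0.037, 0],
  ],
  twist=[0, 0, 0, 0, 0, 0, 0, 0],
  grip=0,
  newtons=10,
)

```text
clock: 1.1
tool_pos: [0.3569, 0.301, 0.2386]
eef_rot: [0.568, 0.422, -0.422, -0.568]
contact_force: [0.0, 0.7, 0.0]
opening: 0.117
```

carry_out(
  offset=[
    [0.022, -0.037, 0],
    [0.022, -0.037, 0],
    [0.022, -0.037, 0],
    [0.022, -0.037, 0],
    [0.022, -0.037, 0],
    [0.022, -0.037, 0],
    [0.022, -0.037, 0],
    [0.022, -0.037, 0],
  ],
  twist=[0, 0, 0, 0, 0, 0, 0, 0],
)

```text
clock: 2.1
tool_pos: [0.5328, 0.0051, 0.2385]
eef_rot: [-0.567, -0.422, 0.422, 0.568]
contact_force: [0.1, -0.0, -0.7]
opening: 0.008
```

```bash
python3 - <<'E'
from h import *
s=get_state(); print(s["clock"],s["tool_pos"],s["q"].round(2),s["contact_force"],s["opening"])
cp=camera_params("wrist"); im=snapshot("wrist"); print(cp)
np.save("w1.npy",cp,allow_pickle=True)
cv2.imwrite("pics/w1.png",im[:,:,::-1])
for n,p in dict(dial=[.528,.0046,.083],button=[.5013,-.103,.065],ring=[.497,-.049,.059]).items(): print(n,proj(cp,p))
E
```

```text
2.1 [0.53275868 0.00511509 0.23847282] [ 0.08  0.58 -0.28  1.84  0.22  0.76  0.96] [ 0.07661064 -0.04123792 -0.69740966] 0.007896953790215738
{'camera_matrix': array([[404.28083285,   0.        , 317.02665071],
       [  0.        , 404.28083285, 236.03370091],
       [  0.        ,   0.        ,   1.        ]]), 'eye': array([0.46961215, 0.02419155, 0.38320362]), 'orientation': array([-0.1055547 , -0.07819029,  0.59083905,  0.79602368])}
dial [314.68893523 211.24989299]
button [176.98969893 213.58038889]
ring [239.93799021 187.98990208]
```

View pics/w1.png

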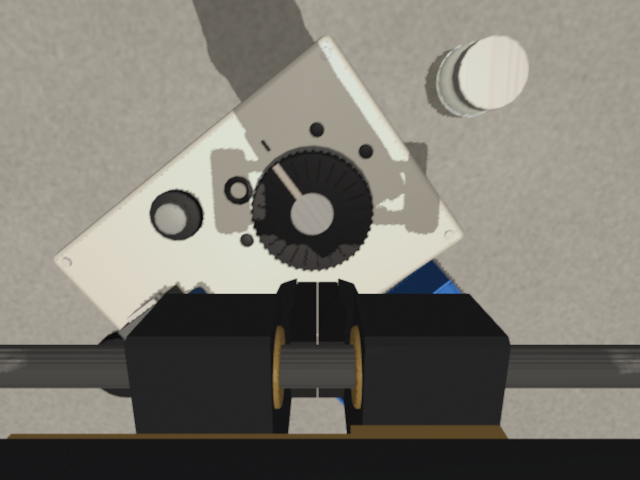

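The wrist view shows the dial at (312,210), ring at (238,190) and button at (170,217), all within about 3 px of prediction. I'll go down on the far side of the dial at 34 mm radius, −17°.

carry_out(
  offset=[
    [0.014, -0.005, -0.035],
    [0.014, -0.005, -0.035],
    [0, 0, -0.035],
    [0, 0, -0.035],
    [0, 0, -0.008],
    [0, 0, -0.005],
    [0, 0, -0.003],
    [0, 0, 0],
  ],
  twist=[0, 0, 0, 0, 0, 0, 0, 0],
)

```text
clock: 3.15
tool_pos: [0.5609, -0.0036, 0.0835]
eef_rot: [0.568, 0.422, -0.421, -0.567]
contact_force: [-0.4, 0.1, 0.9]
opening: 0.004
```

carry_out(
  offset=[
    [0, 0, -0.003],
    [0, 0, -0.003],
    [0, 0, 0],
    [0, 0, 0],
  ],
  twist=[0, 0, 0, 0],
)

```text
clock: 3.65
tool_pos: [0.5612, -0.0035, 0.0777]
eef_rot: [0.568, 0.422, -0.421, -0.567]
contact_force: [-0.7, -0.6, 8.1]
opening: 0.006
```

carry_out(
  offset=[
    [0.0006, 0.0032, 0],
    [0.0003, 0.0033, 0],
    [0, 0.0033, 0],
    [-0.0003, 0.0033, 0],
    [-0.0006, 0.0032, 0],
    [-0.0009, 0.0032, 0],
    [-0.0012, 0.003, 0],
    [-0.0015, 0.0029, 0],
  ],
  twist=[5.5, 5.5, 5.5, 5.5, 5.5, 5.5, 5.5, 5.5],
)

```text
clock: 4.65
tool_pos: [0.5566, 0.0211, 0.0776]
eef_rot: [-0.368, -0.604, 0.605, 0.367]
contact_force: [-1.5, -1.8, 7.9]
opening: 0.005
```

carry_out(
  offset=[
    [0, 0, 0],
    [0, 0, 0],
  ],
  twist=[0, 0],
)

```text
clock: 4.9
tool_pos: [0.5566, 0.021, 0.0776]
eef_rot: [-0.369, -0.603, 0.604, 0.368]
contact_force: [-1.4, -2.0, 8.4]
opening: 0.006
```

```bash
python3 - <<'E'
from h import *
s=get_state(); print(s["clock"],s["tool_pos"],s["contact_force"],s["moment"])
cp=camera_params("wrist"); im=snapshot("wrist")
for n,p in dict(dial=[.528,.0046,.078],button=[.5013,-.103,.065],ring=[.497,-.049,.059]).items(): print(n,proj(cp,p))
cv2.imwrite("pics/w2.png",im[:,:,::-1])
E
```

```text
4.9 [0.55664285 0.02101286 0.07755054] [-1.39373609 -1.95543083  8.35055631] [-0.25845142  0.45392117 -0.03071275]
dial [314.40054407 220.95203323]
button [75.84616809  9.88050334]
ring [225.76074287  75.38759934]
```

View pics/w2.png

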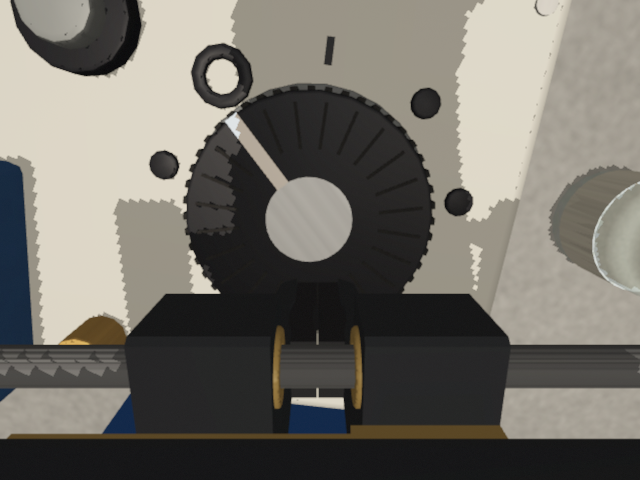

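The pointer tip at (230,120) is by the ring at (222,76), slightly past it. I'll lift off and let the detent seat.

carry_out(
  offset=[
    [0, 0, -0.0],
    [0, 0, 0.003],
    [0, 0, 0.004],
    [0, 0, 0.015],
    [0, 0, 0.04],
    [0, 0, 0.04],
    [0, 0, 0.02],
    [0, 0, 0],
  ],
  twist=[0, 0, 0, 0, 0, 0, 0, 0],
)

```text
clock: 5.95
tool_pos: [0.5579, 0.0223, 0.2007]
eef_rot: [0.369, 0.605, -0.603, -0.367]
contact_force: [-0.3, -0.0, -1.5]
opening: 0.006
```

```bash
python3 - <<'E'
from h import *
s=get_state(); print(s["clock"],s["tool_pos"],s["contact_force"])
cp=camera_params("wrist"); im=snapshot("wrist")
ct=camera_params("top")
for n,p in dict(dial=[.528,.0046,.083],button=[.5013,-.103,.065],ring=[.497,-.049,.059]).items(): print(n,proj(cp,p))
cv2.imwrite("pics/w3.png",im[:,:,::-1])
E
```

```text
5.95 [0.55792787 0.02225743 0.20072737] [-0.25007873 -0.01759973 -1.52963519]
dial [315.04295248 176.65535372]
button [184.9218844   59.27346697]
ring [265.09073129  94.25472248]
```

View pics/w3.png

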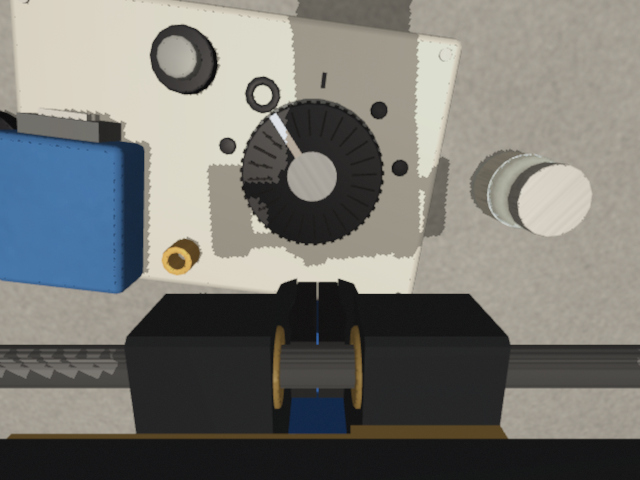

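Pointer tip is about (273,115), inner end (301,160), ring (262,94), and button cap (179,56). I'll check the pointer angle and triangulate the button height from w1 and w3.

```bash
python3 - <<'E'
from h import *
cp=camera_params("wrist"); c1=np.load("w1.npy",allow_pickle=True).item()
c=cast(cp,(312,176.5),.083); a=cast(cp,(301,160),.083); b=cast(cp,(273,115),.083); g=cast(cp,(262.5,94.5),.059)
print(c,g, [np.degrees(np.arctan2(*(v[:2])[::-1]))%360 for v in (b-a,b-c,g-c)], "want",20+180+40)
im=cv2.imread("pics/w3.png")
m=(im.min(2)>180).astype(np.uint8); sub=m[90:165,255:320]
for z in (.06,.065,.07,.075,.08,.085): print(z,cast(cp,(180,57),z).round(4)[:2],cast(c1,(170,218),z).round(4)[:2], cast(camera_params("top"),(403,312.5),z).round(4)[:2])
E
```

```text
[0.52746303 0.00233482 0.083     ] [ 0.49667298 -0.0507385   0.059     ] [np.float64(238.99832093097362), np.float64(239.51008513102047), np.float64(239.8801931579895)] want 240
0.06 [ 0.5003 -0.1081] [ 0.5036 -0.1119] [ 0.4995 -0.1066]
0.065 [ 0.5002 -0.1064] [ 0.5031 -0.1098] [ 0.4998 -0.1058]
0.07 [ 0.5002 -0.1046] [ 0.5025 -0.1077] [ 0.5   -0.105]
0.075 [ 0.5002 -0.1029] [ 0.502  -0.1055] [ 0.5003 -0.1042]
0.08 [ 0.5001 -0.1011] [ 0.5015 -0.1034] [ 0.5005 -0.1035]
0.085 [ 0.5001 -0.0994] [ 0.501  -0.1013] [ 0.5008 -0.1027]
```

Dial is seated within 1° of the ring. The button is at about (0.501, −0.1035), with its top at z ≈ 0.075–0.08.

carry_out(
  offset=[
    [-0.019, -0.042, 0],
    [-0.019, -0.042, 0],
    [-0.019, -0.042, 0],
    [0, 0, -0.05],
    [0, 0, -0.045],
    [0, 0, -0.01],
    [0, 0, -0.006],
    [0, 0, 0],
  ],
  twist=[0, 0, 0, 0, 0, 0, 0, 0],
)

```text
clock: 7.0
tool_pos: [0.5004, -0.104, 0.0884]
eef_rot: [0.369, 0.604, -0.603, -0.368]
contact_force: [0.1, 0.8, -1.4]
opening: 0.002
```

carry_out(
  offset=[
    [0, 0, -0.003],
    [0, 0, -0.003],
    [0, 0, 0],
    [0, 0, 0],
  ],
  twist=[0, 0, 0, 0],
)

```text
clock: 7.5
tool_pos: [0.4999, -0.1042, 0.0819]
eef_rot: [0.368, 0.604, -0.604, -0.368]
contact_force: [-0.7, -0.4, 0.3]
opening: 0.004
```

carry_out(
  offset=[
    [0, 0, -0.002],
    [0, 0, -0.002],
    [0, 0, 0],
    [0, 0, 0],
  ],
  twist=[0, 0, 0, 0],
)

```text
clock: 8.0
tool_pos: [0.4997, -0.1042, 0.0777]
eef_rot: [-0.368, -0.604, 0.604, 0.368]
contact_force: [0.6, -0.4, -0.1]
opening: 0.005
```

carry_out(
  offset=[
    [0, 0, -0.002],
    [0, 0, 0],
    [0, 0, 0],
  ],
  twist=[0, 0, 0],
)

```text
clock: 8.38
tool_pos: [0.4998, -0.1042, 0.0758]
eef_rot: [0.368, 0.604, -0.604, -0.368]
contact_force: [-0.2, -0.2, 3.0]
opening: 0.006
```

carry_out(
  offset=[
    [0, 0, -0.002],
    [0, 0, 0],
    [0, 0, 0],
  ],
  twist=[0, 0, 0],
)

```text
clock: 8.75
tool_pos: [0.4998, -0.1042, 0.0738]
eef_rot: [0.368, 0.604, -0.604, -0.368]
contact_force: [0.0, 0.4, 3.1]
opening: 0.004
```

carry_out(
  offset=[
    [0, 0, -0.002],
    [0, 0, 0],
    [0, 0, 0],
  ],
  twist=[0, 0, 0],
)

```text
clock: 9.12
tool_pos: [0.4998, -0.1042, 0.0718]
eef_rot: [0.368, 0.604, -0.604, -0.368]
contact_force: [0.2, -0.1, 3.9]
opening: 0.006
```

carry_out(
  offset=[
    [0, 0, -0.0015],
    [0, 0, 0],
    [0, 0, 0],
  ],
  twist=[0, 0, 0],
)

```text
clock: 9.5
tool_pos: [0.4998, -0.1042, 0.0713]
eef_rot: [-0.369, -0.604, 0.604, 0.368]
contact_force: [-2.8, 0.3, 15.4]
opening: 0.007
```

The button went to its hard stop, at 15 N and about 6 mm below first contact. The bezel top is at about z = 0.065, below the fingertip, so it was the button that stopped. Retreating.

carry_out(
  offset=[
    [0, 0, 0.004],
    [0, 0, 0.006],
    [0, 0, 0.02],
    [0, 0, 0.05],
    [0, 0, 0.05],
    [0, 0, 0.03],
    [0, 0, 0],
    [0, 0, 0],
  ],
  twist=[0, 0, 0, 0, 0, 0, 0, 0],
)

```text
clock: 10.5
tool_pos: [0.499, -0.1044, 0.2293]
eef_rot: [-0.368, -0.603, 0.604, 0.369]
contact_force: [-0.1, 0.4, -0.0]
opening: 0.008
```

```bash
python3 - <<'E'
from h import *
s=get_state(); print(s["clock"],s["tool_pos"],s["contact_force"])
w=snapshot("wrist"); t=snapshot("scene")
cv2.imwrite("pics/f.png",np.hstack([cv2.resize(w,(400,300)),t[130:330,150:416].repeat(1,0)[:, :].__class__(0) if 0 else cv2.resize(t[120:330,140:420],(400,300))])[:,:,::-1])
E
```

```text
10.5 [ 0.49895551 -0.10441277  0.22925295] [-0.07320346  0.39594898 -0.01042137]
```

View pics/f.png

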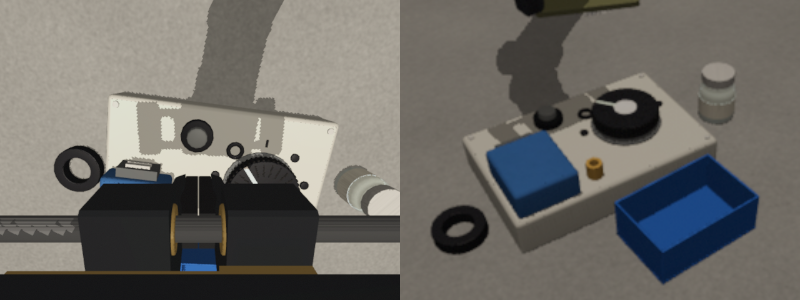

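The pointer still aims at the ring (right half, from about (620,106) towards (587,113)). The button is up, the bystanders have not moved, and the arm is clear, so I'm handing in.

```bash
python3 -c "
from h import *
print(job.finish_job())"
```

```text
the job is handed in; nothing more can be done
None
```

I set the dial to the ring mark, pressed the set button fully, and handed the job in at about 10.6 s of robot time; no verdict came back.

- **Dial:** I pressed it with the shut fingertips at about 8 N and turned it about 44° counter-clockwise. After I lifted off it clicked in at the ring (+0.698). The wrist view put the pointer at 239.0–239.5° and the ring at 239.9°, within 1°, against the 5.5° allowed.
- **Set button:** I pushed it down to its hard stop, about 6 mm below first contact, where the force rose to 15 N. I then released it and lifted clear.
- **Last picture:** The pointer still aims at the ring, the button looks up, and the jar, bin, tape and bush look unmoved. I judged these by eye and did not measure them again.
- **Contact:** The wrist force was about 0.4 N, which is noise, so nothing was being touched.

No check failed. The dial centre differed by about 2 mm between cameras, within the stated calibration.

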